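# Dial the code into the saw's lockout lock

## Task

The lockout lock of the saw stands on the table: a low grey bracket with a row of three ribbed thumbwheels whose flats carry one to six dots. Roll the wheels so that the flats lying level on top show the code 3 - 5 - 2, read from the left wheel to the right wheel as seen from the robot.

Things in the scene. Friction and masses are not known exactly. Their poses are not given: they have to be found in the camera images.
- code_lock: Grey lock fixed to the table: base 130x240x12 mm, four cheeks 105 mm high, three aluminium thumbwheels 34 mm wide, 60 mm apart on one axle 75 mm up. Origin: centre of underside; x away from robot, y left along the axle, z up. Wheel: six flats 36 mm from the axle with 1 to 6 black dots, six radial ribs between them, 8 mm thick, out to 60 mm from the axle. Loose things round it are under 52 mm high.
- wheel_left (a joint): Left wheel, at y = +60 mm of the lock, x = 0. Value in rad: 0 with the one-dot flat on top, (n-1) x 1.047 with n dots on top; grows as the wheel's top rolls to the lock's +x. With a flat level on top two ribs lean 30 degrees either side of upright; pushing a rib along x rolls the wheel (about 2 N). It stays where left, no clicks, may start between numbers; stops at -0.25 and 5.49 rad.
- wheel_middle (a joint): Middle wheel, at y = 0 of the lock, x = 0; same shape, friction, stops and values as the left wheel: 0 rad with the one-dot flat on top, (n-1) x 1.047 with n dots on top, growing as its top rolls to the lock's +x.
- wheel_right (a joint): Right wheel, at y = -60 mm of the lock, x = 0; same shape, friction, stops and values as the left wheel: 0 rad with the one-dot flat on top, (n-1) x 1.047 with n dots on top, growing as its top rolls to the lock's +x.

How it is judged:
By the outcome, as a careful person would: the job done as asked, in the order asked, and still so for the second after the job is handed in, with the robot touching nothing.
It also fails if it takes over 38 s, if anything falls off the work surface, if the arm or the gripper's body presses on something with over 40 N, if the wrist force passes 120 N, or if a joint passes its speed limit or range.

## Robot

A 6-joint arm with a two-finger parallel gripper is mounted at the origin on a cart in front of the work surface, level with it; the furniture and walls round the work are solid. World frame = base frame: x ahead of the robot, y to its left, z up, the work surface at z = 0. Lengths are in m, angles in rad, forces in N, time in s.
With the tool pointing down it reaches from about 0.3 to 0.875 m from the base axis. Payload 6.4 kg.
Tool frame: the origin (TCP) lies on the centre line of the jaws, within the pads' length; the fingertips stand 25 mm ahead of it and the grasp point (between the pads) lies 6 mm ahead of it; z points along the fingers, y is the line along which they close (so a half turn about z gives the same grasp; the last joint's range is limited). The gripper opens to 85 mm and grips with 20 to 120 N. Pads are 22 mm wide; open, the fingers measure 114 mm over their backs; the gripper's body (76 mm by 85 mm) begins 54 mm behind the grasp point. The pads swing forward as they close: fully open they stand 13 mm farther back than shut.
Start: joints at [0.905, 0.181, 1.607, -0, 1.354, -0.206], TCP at [0.255, 0.515, 0.23] pointing down, gripper open.
Joint ranges: [-2.99, 2.99], [-0.89, 2.07], [0.3, 2.58], [-1.14, 4.28], [0, 2.63], [-3.12, 3.12]. Speed limits (rad/s): [2.57, 2.57, 3.01, 3.14, 3.14, 3.14].

## Interface

Orientations are given as a unit quaternion [w, x, y, z].
In Python, from bench import get_obs, camera, hand_in, spot_in gives the robot as it stands.
- The arm moves only by the shell command python3 -m jog 'ROWS'. ROWS is JSON, one flat list of numbers, 7 for each row, row after row: the shift along the tool's x, y, z in m, then the turn, a rotation vector about the tool's x, y, z in rad, then the closure, from 0 (fully open) to 1 (shut). A call has 1 to 20 rows; each row is the pose to reach, as a shift and turn from the pose commanded when the call began, along the tool's axes at that moment; what a row does not reach only later rows make up. A row lasts 1/8 s, in which the tool goes at most 62.5 mm and 10.7 degrees, less where a joint would pass 70% of its speed; a pose out of reach is approached as far as the arm can. A call with a gripper value outside its range is refused whole. The fingers move at their own pace and stop on an object; the grip force is fixed at half the most. Time passes only in rows, so rows that repeat a pose let the fingers close. It gives the time, the measured TCP pose, the force, the opening and the grip force at its end, in the units of the state.
- get_obs(): the state, without advancing time (a new reading comes with each control period).
- camera(name): name is "side" or "top"; returns a dict with "frame" (384x512x3 uint8, red, green, blue), "mtx" (3x3 intrinsics, pixels), "extrinsics" (4x4, takes a point from camera to world coordinates). Camera axes: x right, y up, looking along -z (the intrinsics and any distortion apply to the point x, -y, -z); pixel columns grow to the right and rows downward; lengths in m; the calibration is good to about 2 mm. A picture is of the moment at which its call begins. There is no depth.
- hand_in(): hands the job in; it is judged then, once.
Trained networks look in a picture, given as the dict that the camera call returned (one of the last four; its "shot" number tells which), for a name from the list of things; names that differ only in an ending like _2 or _b are one class to them, and where a whole thing is asked for, a point or a joint stands for the part that bears it (a point fixed in the world has none). Each returns a list of dicts, best first, with "confidence" (0 to 1); they miss things now and then, are a little off and sometimes report something else, mostly with a low value. They report only what shows in the picture. A call takes as long as a camera call.
- spot_in(picture, name): "xyz" ([x, y, z] in m, in world coordinates, good to about 4 mm: the middle of the surface that is visible of it).
The state is a dict: "time_s": time; "q": joint angles; "dq": joint speeds; "joint_efforts": joint torques, N m; "eef_pos": TCP position; "eef_rot": TCP orientation; "wrist_force": force on the tool from outside, world axes, zero at the start; "torque": the same for the moment, N m; "opening": opening from 0.0 (shut) to 1.0 (fully open); "grasp_force": force on a finger pad.
Only numpy, scipy, OpenCV 4.12 (cv2) and the standard library are available. Lean on these libraries where they do the work, as an engineer would, in place of code of your own. Each camera call takes 0.05 s, during which the arm holds its last target. There are 200 camera calls.

## Working session

There is one attempt and no reset: what is moved stays moved. The work goes in short steps, Python scripts to look and compute and a shell command to move; the robot and the scene stay as the last step left them, time stands still between calls to the robot, and variables do not carry over. Pictures are saved under pics/ and viewed, at most 10 in all, crops included, and the job is handed in when it is done.

```bash
mkdir -p pics; python3 - <<'E'
from bench import *
import cv2,numpy as np
o=get_obs();print(o['time_s'],o['eef_pos'],o['eef_rot'],o['opening'])
for n in("top","side"):
    p=camera(n);cv2.imwrite(f"pics/{n}0.png",p["frame"][...,::-1])
    print(n,np.round(p["mtx"],1).tolist(),np.round(p["extrinsics"],3).tolist())
    for k in("code_lock","wheel_left","wheel_middle","wheel_right"):
        print(k,[(np.round(d["xyz"],3).tolist(),round(d["confidence"],2)) for d in spot_in(p,k)][:3])
E
```

```text
0.0 [0.25476486 0.51483436 0.22886826] [-3.80235483e-04  2.27854197e-01  9.73694839e-01 -8.24884348e-04] 1.0013367246091052
top [[404.4, 0.0, 256.6], [0.0, 404.4, 187.0], [0.0, 0.0, 1.0]] [[-0.191, 0.958, -0.214, 0.394], [-0.982, -0.187, 0.04, 0.108], [-0.002, 0.217, 0.976, 0.912], [0.0, 0.0, 0.0, 1.0]]
code_lock [([0.522, 0.004, 0.086], 0.76)]
wheel_left [([0.537, 0.054, 0.106], 0.77)]
wheel_middle [([0.527, -0.004, 0.104], 0.89)]
wheel_right [([0.513, -0.059, 0.105], 0.79)]
side [[391.6, 0.0, 259.1], [0.0, 391.6, 192.5], [0.0, 0.0, 1.0]] [[1.0, -0.005, 0.002, 0.576], [0.004, 0.397, -0.918, -0.673], [0.003, 0.918, 0.397, 0.421], [0.0, 0.0, 0.0, 1.0]]
code_lock [([0.534, -0.07, 0.063], 0.84)]
wheel_left [([0.556, 0.038, 0.11], 0.88)]
wheel_middle [([0.543, -0.021, 0.103], 0.91)]
wheel_right [([0.533, -0.077, 0.091], 0.81), ([0.537, -0.073, 0.064], 0.41)]
```

```bash
python3 - <<'E'
import cv2,numpy as np
from bench import *
# crop around lock
for n in("top","side"):
    p=camera(n);K,T=p["mtx"],np.linalg.inv(p["extrinsics"])
    q=T@np.array([.535,0,.08,1]);u=K[0,0]*q[0]/-q[2]+K[0,2];v=K[1,1]*q[1]/q[2]+K[1,2]
    print(n,u,v)
    u0,v0=int(u)-80,int(v)-60
    u0=max(u0,0);v0=max(v0,0)
    cv2.imwrite(f"pics/{n}1.png",cv2.resize(p["frame"][v0:v0+120,u0:u0+160,::-1],None,fx=5,fy=5,interpolation=cv2.INTER_CUBIC));print(u0,v0)
E
```

```text
top 295.2704485919615 199.30085127746156
215 139
side 238.40103239438255 216.36830832594856
158 156
```

View pics/top1.png

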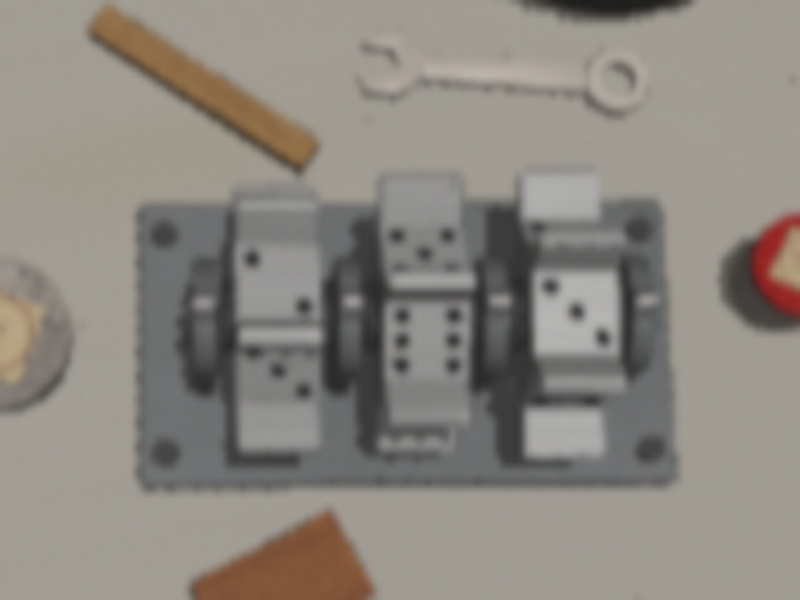

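View pics/side1.png

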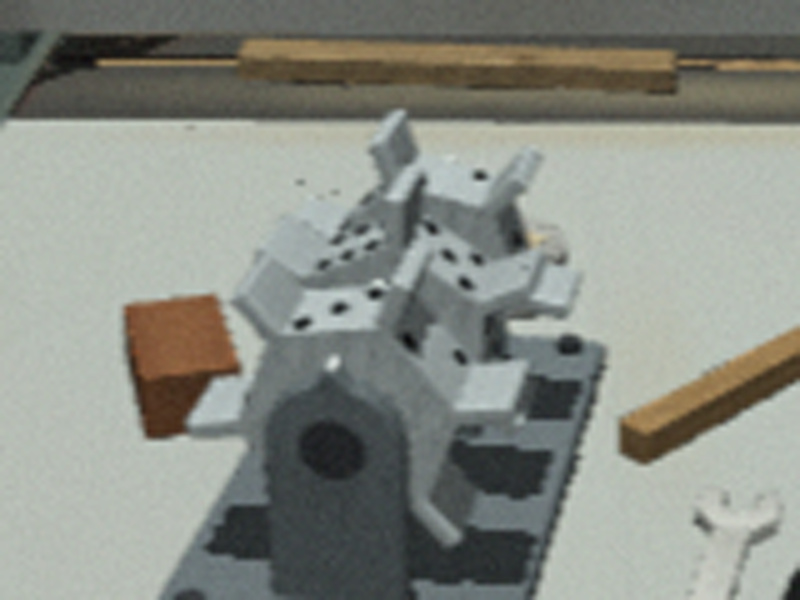

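View pics/top0.png

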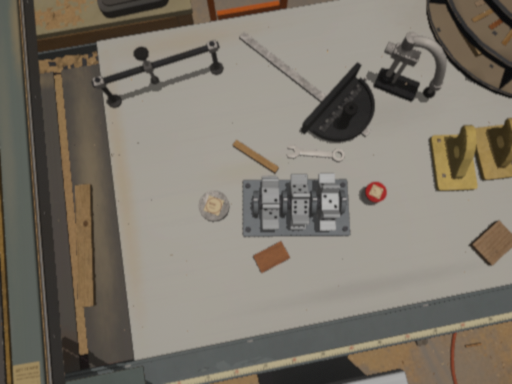

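```bash
cat > h.py <<'E'
import numpy as np
from scipy.optimize import least_squares
def proj(p,X):
    X=np.atleast_2d(X);T=np.linalg.inv(p["extrinsics"]);q=X@T[:3,:3].T+T[:3,3];K=p["mtx"]
    return np.c_[K[0,0]*q[:,0]/-q[:,2]+K[0,2],K[1,1]*q[:,1]/q[:,2]+K[1,2]]
def ray(p,uv,z):
    K=p["mtx"];E=p["extrinsics"];d=E[:3,:3]@[(uv[0]-K[0,2])/K[0,0],-(uv[1]-K[1,2])/K[1,1],-1]
    return E[:3,3]+d*(z-E[2,3])/d[2]
def world(L,X):
    X=np.atleast_2d(X);c,s=np.cos(L[2]),np.sin(L[2])
    return X@np.array([[c,-s,0],[s,c,0],[0,0,1]]).T+[L[0],L[1],0]
def flat(y,v,n): # flat n centre at wheel value v: angle from upright toward +x
    a=v-(n-1)*np.pi/3;return [.036*np.sin(a),y,.075+.036*np.cos(a)]
def rib(y,v,n,r=.06): # rib between n and n+1 (the near side of n)
    a=v-(n-.5)*np.pi/3;return [r*np.sin(a),y,.075+r*np.cos(a)]
def fitv(p,L,y,obs): # obs: (kind,n,u,v)
    f=lambda x:np.ravel([(proj(p,world(L,[k(y,x[0],n)]))[0]-[u,v]) for k,n,u,v in obs])
    x0=min(np.linspace(-.2,5.4,60),key=lambda a:np.sum(f([a])**2))
    s=least_squares(f,[x0]);return s.x[0],np.round(s.fun,1)
E
python3 - <<'E'
from bench import *;from h import *
t=camera("top");s=camera("side")
C=np.array([[140,203],[660,200],[677,484],[138,487]])/5+[215,139]
W=np.array([ray(t,c,.012) for c in C]);print(np.round(W,4))
M=np.array([[.065,.12,.012],[.065,-.12,.012],[-.065,-.12,.012],[-.065,.12,.012]])
L=least_squares(lambda L:(world(L,M)-W)[:,:2].ravel(),[.53,0,-.2]).x
print(L,np.round(world(L,M)-W,4)[:,:2].tolist())
np.save("L.npy",L)
T=lambda u,v:(u/5+215,v/5+139)
S=lambda u,v:(u/5+158,v/5+156)
print(fitv(t,L,.06,[(flat,2,*T(278,282)),(flat,3,*T(278,371)),(rib,2,*T(280,334))]))
print(fitv(t,L,0,[(flat,5,*T(423,253)),(flat,6,*T(428,340)),(rib,5,*T(432,283))]))
print(fitv(t,L,-.06,[(flat,3,*T(577,312))]))
print(fitv(s,L,-.06,[(flat,3,*S(339,308))]))
print(fitv(s,L,0,[(flat,6,*S(349,250))]))
R=np.array([[np.cos(L[2]),-np.sin(L[2])],[np.sin(L[2]),np.cos(L[2])]])
o=get_obs();print("tcp in lock",R.T@(o["eef_pos"][:2]-L[:2]))
E
```

```text
[[ 0.6143  0.0989  0.012 ]
 [ 0.5701 -0.1351  0.012 ]
 [ 0.4425 -0.1115  0.012 ]
 [ 0.4869  0.1236  0.012 ]]
[ 0.52844387 -0.00602043 -0.18666333] [[0.0003, 0.0009], [-0.0001, -0.0009], [-0.0002, -0.0003], [-0.0001, 0.0003]]
(np.float64(1.2732595081650668), array([-0.1, -0.1, -0.1, -0.2, -0. ,  0.1]))
(np.float64(4.76298223534243), array([ 0.1,  0.5, -0.3,  0.4,  0.1, -0.4]))
(np.float64(1.9489967278474334), array([-0.3,  0. ]))
(np.float64(2.0863864622795787), array([ 0. , -0.3]))
(np.float64(4.825532212863247), array([-0.7, -2.1]))
tcp in lock [-0.36528082  0.46155042]
```

```bash
python3 -m jog '[-0.04,-0.03,0,0,0,-0.05,1, -0.08,-0.06,0,0,0,-0.1,1, -0.12,-0.09,0,0,0,-0.15,1, -0.16,-0.12,0,0,0,-0.2,1, -0.2,-0.15,0,0,0,-0.25,1, -0.24,-0.18,0,0,0,-0.274,1, -0.285,-0.21,0,0,0,-0.274,1, -0.33,-0.24,0,0,0,-0.274,1, -0.37,-0.27,0,0,0,-0.274,1, -0.412,-0.302,0,0,0,-0.274,1, -0.412,-0.302,0,0,0,-0.274,1, -0.412,-0.302,0,0,0,-0.274,1]'
cat > st.py <<'E'
from bench import *;from h import *
from scipy.spatial.transform import Rotation as Ro
o=get_obs();L=np.load("L.npy");c,s=np.cos(L[2]),np.sin(L[2]);R=np.array([[c,s],[-s,c]])
w,x,y,z=o["eef_rot"];M=Ro.from_quat([x,y,z,w]).as_matrix()
print(round(o["time_s"],2),"lock xy",np.round(R@(o["eef_pos"][:2]-L[:2]),4),"z",round(o["eef_pos"][2],4),"toolx in lock",np.round(R@M[:2,0],3),"down",np.round(M[:,2],3),"F",np.round(o["wrist_force"],1),o["opening"])
E
python3 st.py
```

```text
time_s: 2.2
eef_pos: [0.4901, 0.062, 0.2296]
eef_rot: [-0.0, 0.093, 0.996, 0.0]
wrist_force: [0.5, 0.1, 0.1]
opening: 0.002
grasp_force: 0.0
2.2 lock xy [-0.0503  0.0597] z 0.2296 toolx in lock [-1. -0.] down [-0.001  0.    -1.   ] F [0.5 0.1 0.1] 0.002002787984136558
```

```bash
python3 -m jog '[0,0,0.03,0,0,0,1, 0,0,0.06,0,0,0,1, 0,0,0.083,0,0,0,1, 0,0,0.083,0,0,0,1, -0.01,0,0.083,0,0,0,1, -0.02,0,0.083,0,0,0,1, -0.028,0,0.083,0,0,0,1, -0.036,0,0.083,0,0,0,1, -0.044,0,0.083,0,0,0,1, -0.052,0,0.083,0,0,0,1, -0.056,0,0.083,0,0,0,1, -0.06,0,0.083,0,0,0,1, -0.06,0,0.083,0,0,0,1, -0.06,0,0.083,0,0,0,1]' && python3 st.py
python3 -m jog '[0.02,0,0,0,0,0,1, 0.02,0,-0.04,0,0,0,1, -0.02,-0.03,-0.06,0,0,0,1, -0.045,-0.06,-0.06,0,0,0,1, -0.045,-0.06,-0.06,0,0,0,1]' && python3 st.py
python3 - <<'E'
from bench import *;import cv2,numpy as np
a=camera("top")["frame"][139:259,215:375];b=camera("side")["frame"][126:276,138:338]
cv2.imwrite("pics/c2.png",cv2.resize(np.vstack([cv2.resize(a,(200,150)),b])[...,::-1],None,fx=2,fy=2))
cv2.imwrite("pics/t2.png",cv2.resize(a[...,::-1],None,fx=5,fy=5,interpolation=cv2.INTER_CUBIC))
E
```

```text
time_s: 3.95
eef_pos: [0.5491, 0.0508, 0.1467]
eef_rot: [-0.0, 0.093, 0.996, 0.0]
wrist_force: [0.9, 1.5, 0.0]
opening: 0.002
grasp_force: 0.0
3.95 lock xy [0.0098 0.0597] z 0.1467 toolx in lock [-1.    -0.001] down [-0.  0. -1.] F [0.9 1.5 0. ] 0.002419884775366346
time_s: 4.58
eef_pos: [0.5834, -0.0187, 0.2071]
eef_rot: [0.001, 0.094, 0.996, -0.0]
wrist_force: [-0.5, 0.9, 0.1]
opening: 0.0
grasp_force: 0.0
4.58 lock xy [ 0.0564 -0.0023] z 0.2071 toolx in lock [-1.     0.002] down [ 0.001 -0.001 -1.   ] F [-0.5  0.9  0.1] 0.00031234915680119644
```

View pics/c2.png

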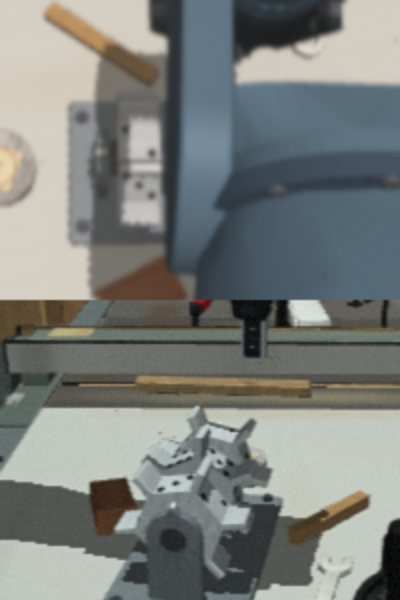

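View pics/t2.png

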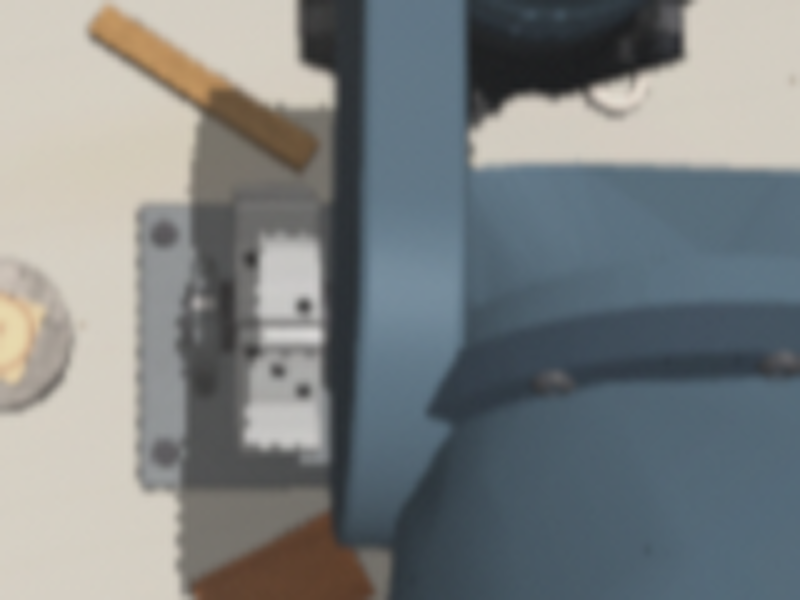

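```bash
python3 - <<'E'
from bench import *;from h import *;import cv2
s=camera("side");L=np.load("L.npy");o=get_obs();e=o["eef_pos"]
for d in (0,.012,.025): print(d,proj(s,[e-[0,0,d]]))
print(proj(s,world(L,[rib(.06,1.273,2),rib(.06,1.273,1),rib(-.06,2.0,2),rib(-.06,2,3),[0,-.12,.105]])))
cv2.imwrite("pics/s3.png",cv2.resize(s["frame"][126:276,178:338,::-1],None,fx=4,fy=4,interpolation=cv2.INTER_CUBIC))
E
```

```text
0 [[263.20766465 156.44431268]]
0.012 [[263.15600465 162.90975481]]
0.025 [[263.10083422 169.81454049]]
[[233.05624632 180.282339  ]
 [261.70862376 188.69454649]
 [239.77400023 208.92413812]
 [206.47334843 208.92231549]
 [216.20525479 237.27140712]]
```

View pics/s3.png

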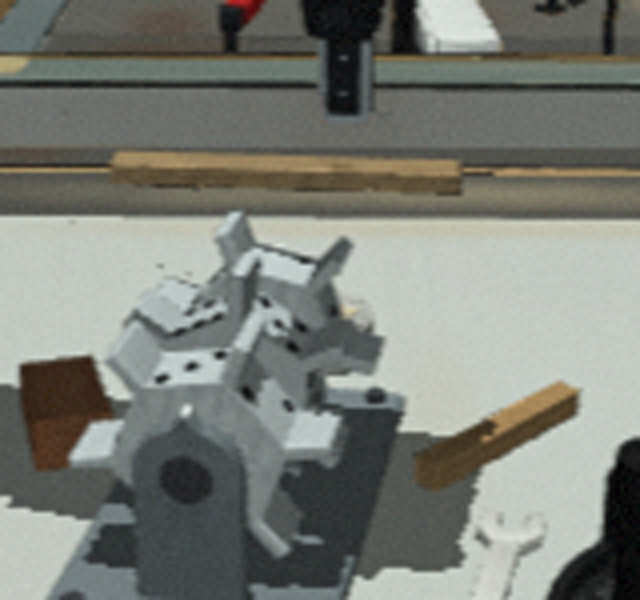

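```bash
python3 -m jog '[0.005,0,0.03,0,0,0,1, 0.01,0,0.055,0,0,0,1, 0.01,0,0.077,0,0,0,1, 0.01,0,0.077,0,0,0,1]' && python3 st.py
python3 - <<'E'
from bench import *;from h import *;import cv2
s=camera("side");e=get_obs()["eef_pos"]
for d in (0,.012,.025): print(d,(proj(s,[e-[0,0,d]])-[178,126])*4)
cv2.imwrite("pics/s4.png",cv2.resize(s["frame"][126:276,178:338,::-1],None,fx=4,fy=4,interpolation=cv2.INTER_CUBIC))
E
```

```text
time_s: 5.22
eef_pos: [0.5705, -0.0132, 0.1278]
eef_rot: [-0.002, 0.092, 0.996, 0.0]
wrist_force: [0.1, 0.7, -0.9]
opening: 0.003
grasp_force: 0.0
5.22 lock xy [0.0426 0.0007] z 0.1278 toolx in lock [-1.    -0.002] down [-0.005  0.001 -1.   ] F [ 0.1  0.7 -0.9] 0.0028654195180246055
0 [[317.86947764 279.45454508]]
0.012 [[317.82268118 303.11986161]]
0.025 [[317.77267266 328.40954494]]
```

View pics/s4.png

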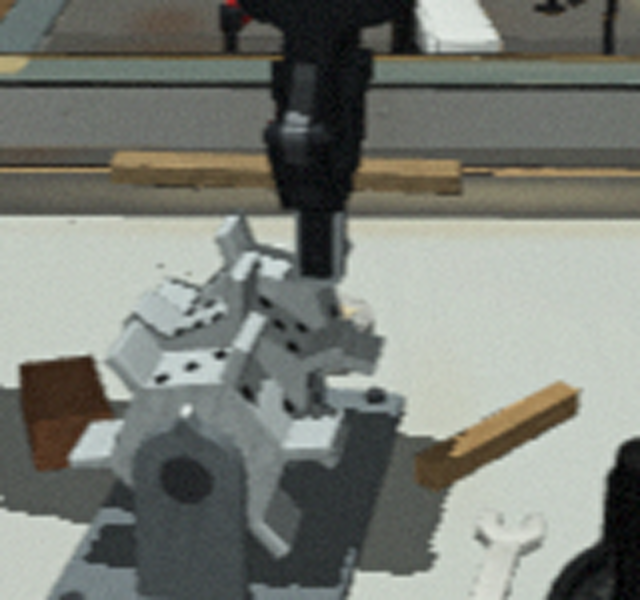

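```bash
python3 -m jog '[0,0,0.009,0,0,0,1, 0.008,0,0.009,0,0,0,1, 0.016,0,0.009,0,0,0,1, 0.022,0,0.009,0,0,0,1, 0.028,0,0.009,0,0,0,1]' && python3 st.py
python3 - <<'E'
from bench import *;from h import *;import cv2
s=camera("side");e=get_obs()["eef_pos"]
for d in (0,.012,.025): print(d,(proj(s,[e-[0,0,d]])-[178,126])*4)
cv2.imwrite("pics/s5.png",cv2.resize(s["frame"][126:276,178:338,::-1],None,fx=4,fy=4,interpolation=cv2.INTER_CUBIC))
E
```

```text
time_s: 5.9
eef_pos: [0.5455, -0.0096, 0.1215]
eef_rot: [0.001, 0.093, 0.996, -0.0]
wrist_force: [3.7, 0.4, 0.1]
opening: -0.001
grasp_force: 1.3
5.9 lock xy [ 0.0175 -0.0004] z 0.1215 toolx in lock [-1.    -0.001] down [ 0.002 -0.    -1.   ] F [3.7 0.4 0.1] -0.0008568669565666606
0 [[260.51161386 291.12938889]]
0.012 [[260.8377682 314.4932598]]
0.025 [[261.18635486 339.46405682]]
```

View pics/s5.png

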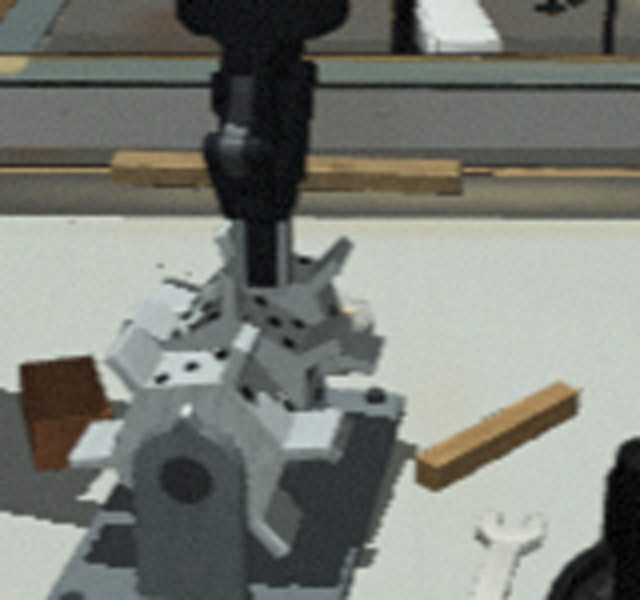

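```bash
python3 -m jog '[0,0,0.004,0,0,0,1, 0.006,0,0.004,0,0,0,1, 0.012,0,0.004,0,0,0,1, 0.018,0,0.004,0,0,0,1, 0.023,0,0.004,0,0,0,1, 0.027,0,0.004,0,0,0,1, 0.027,0,0.004,0,0,0,1]' && python3 st.py
python3 -m jog '[-0.015,0,0,0,0,0,1, -0.02,0,-0.03,0,0,0,1, -0.04,-0.03,-0.04,0,0,0,1, -0.064,-0.06,-0.04,0,0,0,1, -0.064,-0.06,-0.04,0,0,0,1, -0.064,-0.06,-0.02,0,0,0,1, -0.064,-0.06,0,0,0,0,1, -0.064,-0.06,0,0,0,0,1, -0.054,-0.06,0,0,0,0,1]' && python3 st.py
```

```text
time_s: 6.82
eef_pos: [0.518, -0.0044, 0.1168]
eef_rot: [-0.001, 0.093, 0.996, 0.0]
wrist_force: [0.2, -0.5, 0.7]
opening: -0.003
grasp_force: 0.4
6.83 lock xy [-0.0106 -0.0003] z 0.1168 toolx in lock [-1.    -0.001] down [-0.001  0.    -1.   ] F [ 0.2 -0.5  0.7] -0.0026625348959031753
time_s: 7.95
eef_pos: [0.5609, -0.0733, 0.1173]
eef_rot: [0.0, 0.093, 0.996, -0.0]
wrist_force: [-0.7, 0.2, 0.5]
opening: -0.004
grasp_force: 0.0
7.95 lock xy [ 0.0444 -0.0601] z 0.1173 toolx in lock [-1.    -0.001] down [ 0. -0. -1.] F [-0.7  0.2  0.5] -0.004258344829812352
```

```bash
python3 -m jog '[0.008,0,0,0,0,0,1, 0.016,0,0,0,0,0,1, 0.024,0,0,0,0,0,1, 0.031,0,0,0,0,0,1, 0.038,0,0,0,0,0,1, 0.044,0,0,0,0,0,1, 0.05,0,0,0,0,0,1, 0.055,0,0,0,0,0,1, 0.055,0,0,0,0,0,1]' && python3 st.py
python3 -m jog '[-0.015,0,0,0,0,0,1, -0.02,0,-0.03,0,0,0,1, 0,0.03,-0.045,0,0,0,1, 0.02,0.07,-0.045,0,0,0,1, 0.04,0.12,-0.045,0,0,0,1, 0.04,0.12,-0.045,0,0,0,1, 0.04,0.12,-0.02,0,0,0,1, 0.04,0.12,0,0,0,0,1, 0.04,0.12,0,0,0,0,1, 0.03,0.12,0,0,0,0,1]' && python3 st.py
```

```text
time_s: 9.07
eef_pos: [0.5056, -0.063, 0.1165]
eef_rot: [-0.001, 0.093, 0.996, 0.0]
wrist_force: [0.6, -0.4, -0.0]
opening: -0.0
grasp_force: 0.1
9.07 lock xy [-0.0119 -0.0603] z 0.1165 toolx in lock [-1.    -0.001] down [-0.002  0.    -1.   ] F [ 0.6 -0.4 -0. ] -0.00027859880056747567
time_s: 10.32
eef_pos: [0.5, 0.0597, 0.1173]
eef_rot: [0.0, 0.093, 0.996, -0.0]
wrist_force: [-0.2, 0.3, 1.2]
opening: 0.003
grasp_force: 0.0
10.32 lock xy [-0.0401  0.0593] z 0.1173 toolx in lock [-1.    -0.001] down [ 0. -0. -1.] F [-0.2  0.3  1.2] 0.002645551127996332
```

Now push left (to x +0.0105), then back off, rise and retreat to the left for a clear view.

```bash
python3 -m jog '[-0.008,0,0,0,0,0,1, -0.016,0,0,0,0,0,1, -0.024,0,0,0,0,0,1, -0.03,0,0,0,0,0,1, -0.036,0,0,0,0,0,1, -0.042,0,0,0,0,0,1, -0.047,0,0,0,0,0,1, -0.05,0,0,0,0,0,1, -0.05,0,0,0,0,0,1]' && python3 st.py
python3 -m jog '[0.015,0,0,0,0,0,1, 0.02,0,-0.03,0,0,0,1, 0.02,0.04,-0.08,0,0,0,1, 0.03,0.1,-0.1,0,0,0,1, 0.04,0.15,-0.1,0,0,0,1, 0.05,0.2,-0.1,0,0,0,1, 0.06,0.25,-0.1,0,0,0,1, 0.06,0.25,-0.1,0,0,0,1]' && python3 st.py
python3 - <<'E'
from bench import *;import cv2,numpy as np
a=camera("top")["frame"][169:239,260:350];b=camera("side")["frame"][166:241,183:273]
cv2.imwrite("pics/c6.png",np.hstack([cv2.resize(x[...,::-1],(400,int(400*x.shape[0]/90)),interpolation=cv2.INTER_CUBIC)[:311] for x in(a,b)]))
E
```

```text
time_s: 11.45
eef_pos: [0.5487, 0.0508, 0.1168]
eef_rot: [0.0, 0.093, 0.996, -0.0]
wrist_force: [-0.9, -0.3, -1.3]
opening: -0.002
grasp_force: 0.6
11.45 lock xy [0.0094 0.0596] z 0.1168 toolx in lock [-1.    -0.001] down [ 0.001 -0.    -1.   ] F [-0.9 -0.3 -1.3] -0.001829474959983044
time_s: 12.45
eef_pos: [0.5344, 0.3111, 0.2172]
eef_rot: [0.001, 0.09, 0.996, 0.001]
wrist_force: [0.8, -0.2, -0.3]
opening: 0.002
grasp_force: 0.0
12.45 lock xy [-0.053   0.3127] z 0.2172 toolx in lock [-1.    -0.005] down [ 0.001  0.001 -1.   ] F [ 0.8 -0.2 -0.3] 0.0021628872066033786
```

View pics/c6.png

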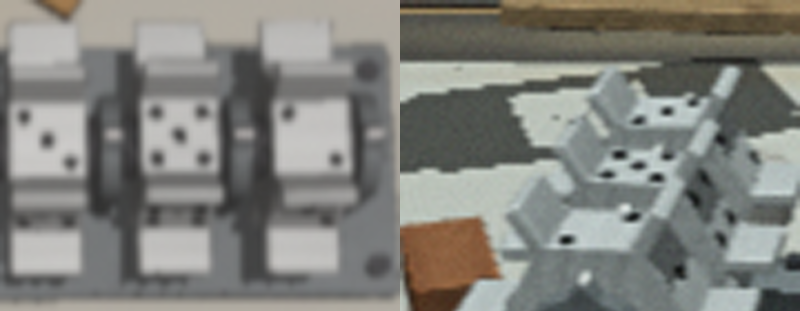

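```bash
python3 - <<'E'
from bench import *;from h import *;import cv2
t=camera("top");L=np.load("L.npy");g=cv2.cvtColor(t["frame"],cv2.COLOR_RGB2GRAY).astype(float)
for nm,y,n,c in(("L",.06,3,47),("M",0,5,180),("R",-.06,2,312)):
    u0=int(260+c/4.444);x0,x1=u0-8,u0+9;y0,y1=169+23,169+40
    G=g[y0:y1,x0:x1];w=np.clip(np.median(G)-25-G,0,None);V,U=np.mgrid[y0:y1,x0:x1]
    # blob centres equally weighted
    k,lab,st,ce=cv2.connectedComponentsWithStats((w>0).astype(np.uint8),connectivity=4)
    P=[((U*w)[lab==i].sum()/w[lab==i].sum(),(V*w)[lab==i].sum()/w[lab==i].sum()) for i in range(1,k) if st[i,4]>=2]
    print(nm,np.round(P,1).tolist(),(n-1)*np.pi/3)
    m=np.mean(P,0);a,r=fitv(t,L,y,[(flat,n,*m)]);print("  value",round(a,3),"err",round(a-(n-1)*np.pi/3,3),r)
    v=(n-1)*np.pi/3;print("  expected rib tips far/near in crop rows",[np.round((proj(t,world(L,[rib(y,v,k)]))[0]-[260,169])*4.444,0) for k in(n-1,n)])
    col=g[169:239,u0-4:u0+5].mean(1);print("  col",col[10:50].astype(int).tolist())
E
```

```text
L [[264.0, 196.1], [275.0, 192.0], [270.2, 200.1], [275.5, 205.5]] 2.0943951023931953
  value 2.136 err 0.041 [-0.6  0. ]
  expected rib tips far/near in crop rows [array([47., 62.]), array([ 49., 194.])]
  col [191, 191, 191, 186, 174, 163, 162, 149, 123, 114, 114, 115, 131, 164, 185, 188, 187, 191, 193, 186, 171, 160, 167, 185, 196, 195, 191, 193, 191, 165, 125, 112, 119, 141, 157, 153, 134, 107, 95, 98]
M [[305.0, 193.7], [294.6, 193.9], [308.0, 194.5], [300.0, 199.0], [294.9, 204.2], [305.4, 204.3], [299.5, 208.0]] 4.1887902047863905
  value 4.15 err -0.038 [-0.8  0. ]
  expected rib tips far/near in crop rows [array([181.,  61.]), array([185., 193.])]
  col [185, 183, 171, 156, 154, 159, 148, 127, 118, 117, 119, 133, 161, 177, 174, 170, 178, 185, 181, 163, 153, 164, 178, 183, 177, 171, 173, 176, 155, 119, 107, 116, 142, 160, 155, 129, 95, 90, 102, 105]
R [[324.3, 193.7], [333.6, 204.4]] 1.0471975511965976
  value 1.038 err -0.01 [ 1.1 -0. ]
  expected rib tips far/near in crop rows [array([315.,  60.]), array([321., 192.])]
  col [182, 181, 180, 170, 160, 161, 150, 126, 116, 115, 114, 119, 142, 171, 185, 187, 190, 192, 193, 194, 196, 197, 198, 196, 191, 185, 186, 187, 170, 137, 114, 115, 131, 149, 153, 139, 110, 86, 91, 100]
```

```bash
python3 - <<'E'
from bench import *;from h import *
t=camera("top");L=np.load("L.npy")
for y,n,m in((.06,3,(270,200.5)),(0,5,(300,199.0)),(-.06,2,(329,199.05))):
    v=(n-1)*np.pi/3;a,r=fitv(t,L,y,[(flat,n,*m)]);b,_=fitv(t,L,y,[(flat,n,m[0],m[1]+.5)]);print(round(a-v,3),r,b-a)
    print(proj(t,world(L,[flat(y,v,n)])))
E
```

```text
2.846 [-0.6  0. ] -2.950047882295981
[[270.52494863 199.15804032]]
0.0 [ 0.3 -0. ] -0.02844896729198343
[[300.28537764 198.99167506]]
-0.01 [ 1.1 -0. ] -0.02863839011076741
[[330.04871984 198.82529352]]
```

```bash
python3 -m jog '[-0.01,-0.05,0,0,0,0,1, -0.02,-0.1,0,0,0,0,1, -0.03,-0.15,0,0,0,0,1, -0.04,-0.2,0,0,0,0,1, -0.05,-0.25,0,0,0,0,1, -0.05,-0.25,0,0,0,0,1, -0.05,-0.25,0.03,0,0,0,1, -0.05,-0.25,0.06,0,0,0,1, -0.05,-0.25,0.06,0,0,0,1]' && python3 st.py
```

```text
time_s: 13.78
eef_pos: [0.5363, 0.053, 0.1546]
eef_rot: [-0.003, 0.093, 0.996, 0.0]
wrist_force: [1.1, -0.2, 0.6]
opening: 0.001
grasp_force: 0.0
13.78 lock xy [-0.0032  0.0594] z 0.1546 toolx in lock [-1. -0.] down [-0.005  0.001 -1.   ] F [ 1.1 -0.2  0.6] 0.0010846623651997412
```

```bash
python3 -m jog '[0,0,0.02,0,0,0,1, 0,0,0.04,0,0,0,1, 0,0,0.04,0,0,0,1, -0.005,0,0.04,0,0,0,1, -0.009,0,0.04,0,0,0,1, -0.012,0,0.04,0,0,0,1, -0.012,0,0.04,0,0,0,1, -0.012,0,0.04,0,0,0,1]' && python3 st.py
```

```text
time_s: 14.78
eef_pos: [0.5504, 0.0505, 0.1168]
eef_rot: [0.0, 0.093, 0.996, -0.0]
wrist_force: [0.2, -0.7, -0.6]
opening: -0.004
grasp_force: 0.0
14.78 lock xy [0.0111 0.0597] z 0.1168 toolx in lock [-1.    -0.001] down [ 0. -0. -1.] F [ 0.2 -0.7 -0.6] -0.004324988886221532
```

```bash
python3 -m jog '[0.011,0,0,0,0,0,1, 0.011,0,-0.03,0,0,0,1, 0.011,0,-0.07,0,0,0,1, 0.02,0.05,-0.1,0,0,0,1, 0.03,0.1,-0.1,0,0,0,1, 0.04,0.15,-0.1,0,0,0,1, 0.05,0.2,-0.1,0,0,0,1, 0.06,0.25,-0.1,0,0,0,1, 0.06,0.25,-0.1,0,0,0,1]'
python3 - <<'E'
from bench import *;import cv2,numpy as np
from h import *
t=camera("top");L=np.load("L.npy");im=t["frame"][...,::-1].copy()
F=8;x0,y0=258,178;o=cv2.resize(im[y0:y0+48,x0:x0+90],None,fx=F,fy=F,interpolation=cv2.INTER_CUBIC)
for y,n in((.06,3),(0,5),(-.06,2)):
    v=(n-1)*np.pi/3
    for p in [[0.036*np.tan(np.pi/6)*s*.5,y+d,.111] for s in(0,) for d in(-.017,.017)]+[[-.03,y+d,.127] for d in(-.017,.017)]:
        q=(proj(t,world(L,[p]))[0]-[x0,y0]+.5)*F;cv2.circle(o,tuple(int(k) for k in q),3,(0,0,255),-1)
    c=t["frame"].mean(2);u=int(proj(t,world(L,[flat(y,v,n)]))[0][0]);print(n,c[190:216,u-4:u+5].mean(1).astype(int).tolist())
cv2.imwrite("pics/t7.png",o)
E
```

```text
time_s: 15.9
eef_pos: [0.5358, 0.3105, 0.2163]
eef_rot: [-0.0, 0.09, 0.996, 0.0]
wrist_force: [-0.5, -1.5, 0.2]
opening: -0.002
grasp_force: 0.0
3 [121, 144, 170, 181, 182, 183, 187, 186, 175, 161, 163, 181, 193, 193, 187, 186, 187, 173, 139, 114, 115, 137, 156, 155, 136, 110]
5 [132, 160, 177, 173, 169, 177, 185, 180, 162, 153, 163, 177, 183, 177, 171, 173, 175, 154, 119, 106, 116, 141, 160, 154, 129, 94]
2 [118, 141, 170, 184, 187, 189, 191, 192, 194, 195, 197, 197, 195, 190, 185, 185, 186, 170, 137, 114, 114, 130, 148, 153, 139, 110]
```

View pics/t7.png

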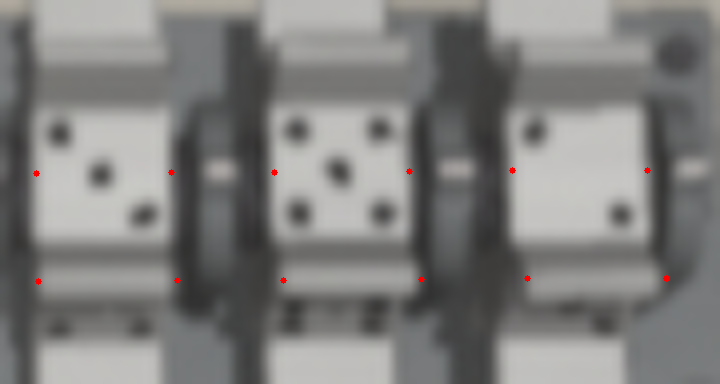

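The picture shows 3, 5 and 2 dots on top. The dot centres (rows about 175, 172 and 172) lie on the predicted level lines, and the arm is clear of the lock.

```bash
python3 -c "
from bench import *
print(hand_in())"
```

```text
the job is handed in; nothing more can be done
None
```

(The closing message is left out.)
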